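# Line up the spare tool holders in front of their twins

## Robot

A 6-joint arm with a two-finger parallel gripper is mounted at the origin on the work surface. World frame = base frame: x ahead of the robot, y to its left, z up, the work surface at z = 0. Lengths are in m, angles in rad, forces in N, time in s.
With the tool pointing down it reaches from about 0.325 to 0.775 m from the base axis. Payload 9.3 kg.
Tool frame: the origin (TCP) lies at the very end of the fingers, on their centre line; the grasp point (between the pads) lies env.grip_depth behind it (env.grip_depth is the distance from the TCP to the grasp point, in m); z points along the fingers, y is the direction in which the jaws open and shut (so a half turn about z gives the same grasp; the last joint's range is limited). The gripper opens to 85 mm and grips with 20 to 120 N. Pads are 22 mm wide; open, the fingers measure 114 mm over their backs; the gripper's body (76 mm by 85 mm) begins 54 mm behind the grasp point. The pads swing forward as they close: fully open they stand 13 mm farther back than shut.
Start: joints at [-0.153, 0.259, 0.021, 1.334, 0, 1.418], TCP at [0.55, -0, 0.231] pointing down, gripper open.
Joint ranges: [-3.04, 3.04], [-0.91, 1.82], [-1.04, 1.36], [-1.92, 1.95], [-1.52, 1.45], [-3.14, 3.14]. Speed limits (rad/s): [2.22, 2.22, 2.79, 3.14, 3.14, 3.14].

## Interface

Orientations are given as a rotation vector (axis times angle).
In Python, from station import observe, optics, env, finder gives the robot as it stands.
- The arm moves only by the tool servo_tool, never from a script. Its argument "commands" is a list of rows, each a list of 3 entries, a list of its own where there are three numbers: the shift along the tool's x, y, z normalised to -1 to 1, where 1 is 0.02 m, then the turn, a rotation vector about the tool's x, y, z normalised to -1 to 1, where 1 is 0.12 rad, then the closure, from -1 (fully open) to 1 (shut). In form: [[[x, y, z], [wx, wy, wz], gripper], ...]. A call has 1 to 5 rows; each row shifts and turns the pose as measured when the row begins, along the tool's axes as they then stand; what a row does not reach is not made up. A row lasts 1/12 s, in which the tool goes at most 41.7 mm and 7.16 degrees, less where a joint would pass 70% of its speed; a pose out of reach is approached as far as the arm can. A call with a number of a shift or a turn outside -1 to 1 is refused whole. A call with a gripper value outside its range is refused whole. The fingers move at their own pace and stop on an object; the grip force is fixed at half the most. Time passes only in rows, so rows that do not move let the fingers close. It gives the time, the measured TCP pose, the force and the opening at its end, in the units of the state.
- observe(): the state, without advancing time (a new reading comes with each control period).
- optics.grab_frame(name): name is "scene" or "side" or "wrist"; returns a dict with "img" (384x512x3 uint8, blue, green, red), "mtx" (3x3 intrinsics, pixels), "k1" (the pictures are not rectified: a ray, as slopes to the right and down, at radius r is drawn at 1 + k1 r^2 times it, then the intrinsics apply), "xyz" and "orientation" of the camera in the world; the wrist camera has in their place "hand_eye" (4x4, takes a point from camera to tool coordinates, whose origin is the TCP and whose axes are the flange's). Camera axes: x right, y up, looking along -z (the intrinsics and any distortion apply to the point x, -y, -z); pixel columns grow to the right and rows downward; lengths in m; the calibration is good to about 2 mm. A picture is of the moment at which its call begins: read the wrist's pose just before it. There is no depth.
- env.finish_job(): hands the job in, once; it reports no verdict.
Trained networks look in the newest picture that a camera, given by its name, has taken for a name from the list of things; names that differ only in an ending like _2 or _b are one class to them, and where a whole thing is asked for, a point or a joint stands for the part that bears it (a point fixed in the world has none). Each returns a list of dicts, best first, with "p" (0 to 1); they miss things now and then, are a little off and sometimes report something else, mostly with a low value. They report only what shows in the picture. A call takes as long as a camera call. They do not tell look-alikes from the thing itself.
- finder.boxes_of(camera, thing): "position" ([x, y, z] in m, in world coordinates, good to about 4 mm: the middle of the surface that is visible of it).
- finder.mark_of(camera, thing): "position" ([x, y, z] in m, in world coordinates, good to about 4 mm: a listed point, or the origin of a listed thing).
The state is a dict: "time": time; "qpos": joint angles; "dq": joint speeds; "effort": joint torques, N m; "eef_pos": TCP position; "tcp_rot": TCP orientation; "force": force on the tool from outside, world axes, zero at the start; "wrist_torque": the same for the moment, N m; "gripper_width": finger opening in m.
Only numpy, scipy, OpenCV 4.12 (cv2) and the standard library are available. Lean on these libraries where they do the work, as an engineer would, in place of code of your own. Each camera call takes 0.05 s, during which the arm holds its last target. There are 200 camera calls.

## Task

The carrier (the single-row rack) holds four machine-tool holders; the two-row rack holds one twin of each in its back row, and its front row is empty. Move every holder from the carrier to the front-row pocket straight in front of its twin, so that the front row repeats the back row's order. Keep the holders upright, lower each one gently until its flange rests on the plate (do not drop it), let go, and leave the twins standing where they are.

Things in the scene. Friction and masses are not known exactly. Their poses are not given: they have to be found in the camera images.
- mill_new: Shell mill: above the flange a wide dark cutter head 40 mm across with five brass-coloured inserts at its rim and a screw in its middle; top 57 mm above the origin. Spare, upright in the carrier at the start. Origin: centre of the underside of its round flange (46 mm across, 20 mm thick; the widest part, grip here), z up along its axis, yaw free; 0.4 to 0.75 kg, steel.
- drill_new: Drill chuck: above the flange a dark ribbed sleeve 36 mm across, a blunt cone and three jaws holding a thin 6 mm drill; top 77 mm above the origin. Spare, upright in the carrier at the start. Origin: centre of the underside of its round flange (46 mm across, 20 mm thick; the widest part, grip here), z up along its axis, yaw free; 0.4 to 0.75 kg, steel.
- slim_new: Slim chuck: above the flange a plain slender cone, 27 narrowing to 20 mm, holding an 8 mm end mill; top 74 mm above the origin. Spare, upright in the carrier at the start. Origin: centre of the underside of its round flange (46 mm across, 20 mm thick; the widest part, grip here), z up along its axis, yaw free; 0.4 to 0.75 kg, steel.
- boring_new: Boring head: above the flange a plain round head 41 mm across, on it a dark bar-shaped slide and a 10 mm bar standing 10 mm off the axis; top 74 mm above the origin. Spare, upright in the carrier at the start. Origin: centre of the underside of its round flange (46 mm across, 20 mm thick; the widest part, grip here), z up along its axis, yaw free; 0.4 to 0.75 kg, steel.
- mill_old: Twin of mill_new, same shape, size and origin (flange underside), upright in a pocket of the rack's back row, to be left there. Like every holder it has, below the origin, a cone (32 tapering to 18 mm) and a 12 mm pull stud, 70 mm long together, that sit in the pocket.
- drill_old: Twin of drill_new, same shape, size and origin (flange underside), upright in a pocket of the rack's back row, to be left there. Like every holder it has, below the origin, a cone (32 tapering to 18 mm) and a 12 mm pull stud, 70 mm long together, that sit in the pocket.
- slim_old: Twin of slim_new, same shape, size and origin (flange underside), upright in a pocket of the rack's back row, to be left there. Like every holder it has, below the origin, a cone (32 tapering to 18 mm) and a 12 mm pull stud, 70 mm long together, that sit in the pocket.
- boring_old: Twin of boring_new, same shape, size and origin (flange underside), upright in a pocket of the rack's back row, to be left there. Like every holder it has, below the origin, a cone (32 tapering to 18 mm) and a 12 mm pull stud, 70 mm long together, that sit in the pocket.
- rack: Fixed grey steel rack, 200 mm deep (x), 300 wide (y), flat top plate 85 mm above its origin (centre of underside, on the bench). x points from front to back row, away from the robot. Pockets at x = -50 (front row, empty) and +50 (back row, twins), y = -114, -38, 38, 114 mm: through holes 36 mm wide. A seated holder's flange rests on the plate, its origin 85 mm above the bench, 2 mm side play.
- carrier: Fixed grey steel carrier like the rack but with one row: 95 mm deep (x), 300 wide (y), top plate 85 mm above its origin (centre of underside, on the bench), four 36 mm pockets at x = 0, y = -114, -38, 38, 114 mm, holding the four spares in any order, flanges on the plate. It stands left or right of the rack.
Not all that is in view belongs to the job. Leave any green or turquoise look-alike of the boring_new alone.

How it is judged:
By the outcome, as a careful person would: the job done as asked, in the order asked, and still so for the second after the job is handed in, with the robot touching nothing.
It also fails if it takes over 106 s, if anything falls off the work surface, if the arm or the gripper's body presses on something with over 40 N, if the wrist force passes 120 N, or if a joint passes its speed limit or range.

## Working session

There is one attempt and no reset: what is moved stays moved. The work goes in short steps, Python scripts to look and compute and a tool call to move; the robot and the scene stay as the last step left them, time stands still between calls to the robot, and variables do not carry over. Pictures are saved under pics/ and viewed, about 12 in all and at most 16, crops included, and the job is handed in when it is done.

Besides the shell and the picture viewer there is one more tool, called after ">>>" as a command line: name --argument value ..., lists and objects as JSON in quotes. servo_tool: Moves the arm, as the interface text tells. Scaled input: -1 to 1 covers 0.02 m each way for a shift and 0.12 rad each way for a turn. Its arguments: {"type":"object","properties":{"commands":{"type":"array"}},"required":["commands"]}

```bash
ls; mkdir -p pics
python3 - <<'E'
from station import observe, optics, env, finder
import cv2,numpy as np
s=observe();print(s,env.grip_depth)
a=optics.grab_frame("scene");b=optics.grab_frame("side")
cv2.imwrite("pics/scene0.png",a["img"]);cv2.imwrite("pics/side0.png",b["img"])
for c,f in(("scene",a),("side",b)):
  print(c,f["xyz"])
  for n in["mill","drill","slim","boring"]:
    for e in("_new","_old"):
      print(n+e,[(round(d["p"],2),np.round(d["position"],3).tolist()) for d in finder.mark_of(c,n+e)])
  for n in("rack","carrier"): print(n,[(round(d["p"],2),np.round(d["position"],3).tolist()) for d in finder.mark_of(c,n)])
E
```

```text
pics
{'time': 0.0, 'qpos': array([-1.52667001e-01,  2.59225144e-01,  2.07451818e-02,  1.33371814e+00,
        7.60383566e-06,  1.41820479e+00]), 'dq': array([-0.00151184, -0.00112949,  0.00059097, -0.00061728, -0.00155822,
       -0.00042603]), 'effort': array([-2.65873996e-04, -5.55637658e+01,  3.44536042e+01,  1.31759423e-02,
       -2.94380488e-04,  4.47349430e-05]), 'eef_pos': array([5.49708594e-01, 5.56269564e-06, 2.30641751e-01]), 'tcp_rot': array([-2.22072260e+00, -2.22055500e+00,  1.29205993e-03]), 'force': array([-0.48403503,  0.29966373,  0.28362632]), 'wrist_torque': array([-0.06617995,  0.0437727 ,  0.02719241]), 'gripper_width': 0.08556538602561728} 0.0187
scene [1.08980644 0.57896631 0.71020588]
mill_new [(0.95, [0.522, 0.169, 0.08])]
mill_old [(0.84, [0.616, -0.244, 0.086])]
drill_new [(0.72, [0.526, 0.091, 0.082])]
drill_old [(0.64, [0.61, -0.316, 0.082])]
slim_new [(0.72, [0.517, 0.246, 0.086])]
slim_old [(0.77, [0.592, -0.093, 0.085])]
boring_new [(0.9, [0.41, 0.353, 0.07]), (0.88, [0.614, 0.418, 0.068]), (0.85, [0.333, 0.285, 0.067]), (0.82, [0.523, 0.316, 0.083])]
[... 213 characters left out ...]
])]
side [0.03288983 1.03056352 0.79071001]
mill_new [(0.57, [0.518, 0.165, 0.087])]
mill_old [(0.53, [0.607, -0.245, 0.086])]
drill_new [(0.58, [0.521, 0.091, 0.087])]
drill_old [(0.73, [0.517, 0.319, 0.084]), (0.56, [0.614, -0.31, 0.08])]
slim_new [(0.81, [0.521, 0.246, 0.083])]
slim_old [(0.6, [0.52, 0.206, -0.001]), (0.58, [0.591, -0.094, 0.084])]
boring_new [(0.83, [0.516, 0.319, 0.084]), (0.8, [0.528, 0.438, 0.069]), (0.67, [0.336, 0.289, 0.071]), (0.61, [0.414, 0.351, 0.07]), (0.58, [0.608, 0.423, 0.071])]
boring_old [(0.6, [0.591, -0.089, 0.084]), (0.56, [0.594, -0.165, 0.081])]
rack [(0.78, [0.555, -0.211, 0.0]), (0.7, [0.516, 0.322, 0.086])]
carrier [(0.61, [0.521, 0.206, -0.001])]
```

View pics/scene0.png

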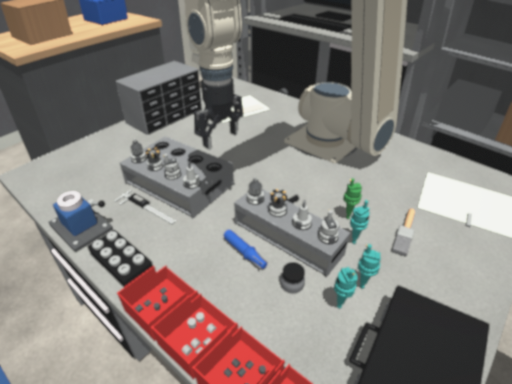

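View pics/side0.png

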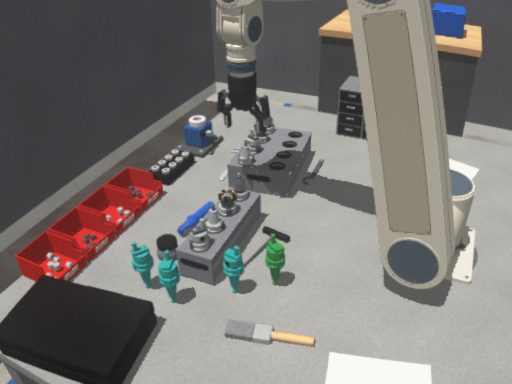

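Scene picture: carrier holders at (255,188) drill, (279,198) mill, (303,213) slim and (329,227) boring. Twins are in the rack's back row (137–192, 150–175). Boring look-alikes: green (352,195), turquoise (360,220), (369,263) and (345,283), all on the bench and left alone. The grey boring in the carrier at (329,227), side picture (200,233), is the real one.

>>> servo_tool --commands '[[[0.9,-0.3,-0.3],[0,0,0],-1],[[0.9,-0.3,-0.3],[0,0,0],-1],[[0.9,-0.3,-0.3],[0,0,0],-1],[[0.9,-0.3,-0.3],[0,0,0],-1],[[0.9,-0.3,-0.3],[0,0,0],-1]]'

```text
time: 1.52
eef_pos: [0.5197, 0.0898, 0.2603]
tcp_rot: [-2.227, -2.214, 0.004]
force: [0.5, -0.1, -0.8]
gripper_width: 0.0854
```

```bash
cat > h.py <<'E'
from station import observe, optics, env, finder
import cv2,numpy as np
from scipy.spatial.transform import Rotation as R
def cam():
    s=observe(); f=optics.grab_frame("wrist")
    T=np.eye(4);T[:3,:3]=R.from_rotvec(s["tcp_rot"]).as_matrix();T[:3,3]=s["eef_pos"]
    return f,T@f["hand_eye"]
def ray(f,C,uv,z):
    K=f["mtx"]; d=np.array([(uv[0]-K[0,2])/K[0,0],(uv[1]-K[1,2])/K[1,1]]); s=d.copy()
    for _ in range(20): s=d/(1+f["k1"]*(s@s))
    v=C[:3,:3]@np.array([s[0],-s[1],-1]); return C[:3,3]+v*(z-C[2,3])/v[2]
def proj(f,C,p):
    q=C[:3,:3].T@(np.asarray(p)-C[:3,3]); s=np.array([q[0],-q[1]])/-q[2]; s=s*(1+f["k1"]*(s@s))
    return s*[f["mtx"][0,0],f["mtx"][1,1]]+f["mtx"][:2,2]
E
python3 - <<'E'
from h import *
f,C=cam();print(observe()["eef_pos"],f["hand_eye"].round(3))
cv2.imwrite("pics/w1.png",f["img"])
for n in["mill_new","drill_new","slim_new","boring_new","carrier","rack"]:
  print(n,[(round(d["p"],2),np.round(d["position"],3).tolist()) for d in finder.mark_of("wrist",n)])
E
```

```text
[0.51890478 0.09235904 0.26173531] [[-0.     0.964  0.267  0.069]
 [ 1.     0.    -0.     0.001]
 [-0.     0.267 -0.964 -0.143]
 [ 0.     0.     0.     1.   ]]
mill_new [(0.69, [0.521, 0.167, 0.086])]
drill_new [(0.82, [0.525, 0.094, 0.086])]
slim_new [(0.72, [0.52, 0.244, 0.084])]
boring_new []
carrier [(0.97, [0.524, 0.207, 0.002])]
rack []
```

View pics/w1.png

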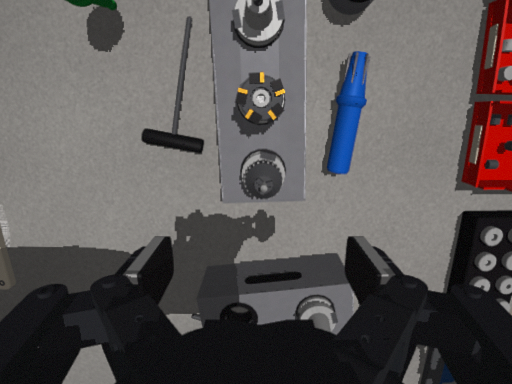

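The wrist view shows drill (263,175), mill (261,98) and slim (259,20) in the carrier, which matches the networks. I'll work out the plate edges and fit the rack.

Run:
```python
from h import *
f,C=cam()
for uv in [(222,201),(305,199),(212,5),(306,5)]: print(uv,ray(f,C,uv,.085).round(4))
for y in(.092,.168,.244): print(proj(f,C,(.521,y,.105)).round(1))
def fit(loc,pts):
    a=np.array(loc);b=np.array(pts);ca=a.mean(0);cb=b.mean(0)
    U,_,Vt=np.linalg.svd((a-ca).T@(b-cb));Rm=(U@np.diag([1,np.linalg.det(U@Vt)])@Vt).T
    return Rm,cb-Rm@ca
ys=[-.114,-.038,.038,.114]
back=[(.612,-.313),(.6115,-.2445),(.5975,-.1685),(.5915,-.0935)]
Rm,t=fit([(.05,y) for y in ys]+[(0,0)]*2,back+[(.554,-.211),(.555,-.211)])
print("rack",np.arctan2(Rm[1,0],Rm[0,0]),t,[(Rm@[-.05,y]+t).round(4).tolist() for y in ys],[(Rm@[.05,y]+t).round(4).tolist() for y in ys])
new=[(.5243,.092),(.5203,.167),(.5193,.2453),(.5195,.3175)]
Rm,t=fit([(0,y) for y in ys]+[(0,0)]*3,new+[(.516,.208),(.521,.206),(.524,.207)])
print("carrier",np.arctan2(Rm[1,0],Rm[0,0]),t,[(Rm@[0,y]+t).round(4).tolist() for y in ys])
```

```text
(222, 201) [0.4782 0.0576 0.085 ]
(305, 199) [0.5732 0.0595 0.085 ]
(212, 5) [0.4757 0.2589 0.085 ]
(306, 5) [0.5679 0.2583 0.085 ]
[259.1 175.2]
[258.7  99.5]
[258.2  14.5]
rack 0.1048167838649474 [ 0.55376628 -0.21040417] [[0.516, -0.329], [0.508, -0.2534], [0.5001, -0.1778], [0.4921, -0.1023]] [[0.6154, -0.3185], [0.6075, -0.243], [0.5995, -0.1674], [0.5916, -0.0918]]
carrier 0.020399925368786865 [0.52062857 0.20611429] [[0.523, 0.0921], [0.5214, 0.1681], [0.5199, 0.2441], [0.5183, 0.3201]]
```

>>> servo_tool --commands '[[[0.07,0.25,0.9],[0,0,0],-1],[[0,0,1],[0,0,0],-1],[[0,0,1],[0,0,0],-1],[[0,0,1],[0,0,0],-1],[[0,0,1],[0,0,0],-1]]'

```text
time: 2.33
eef_pos: [0.5285, 0.0862, 0.1612]
tcp_rot: [2.232, 2.206, 0.003]
force: [-0.0, 0.2, -0.5]
gripper_width: 0.085
```

>>> servo_tool --commands '[[[0,0,1],[0,0,0],-1],[[0,0,1],[0,0,0],-1],[[0,0,0.6],[0,0,0],-1],[[0,0,0],[0,0,0],-1]]'

```text
time: 2.67
eef_pos: [0.5268, 0.0832, 0.1017]
tcp_rot: [-2.238, -2.203, 0.005]
force: [-0.7, 0.1, -0.3]
gripper_width: 0.0854
```

Run:
```python
from h import *
f,C=cam();s=observe();print(s["eef_pos"],s["force"],s["tcp_rot"])
cv2.imwrite("pics/w2.png",f["img"])
```

```text
[0.52715556 0.08313809 0.1027532 ] [-0.58687852 -0.11455539  0.26948519] [-2.23838988 -2.20287422  0.00434426]
```

View pics/w2.png

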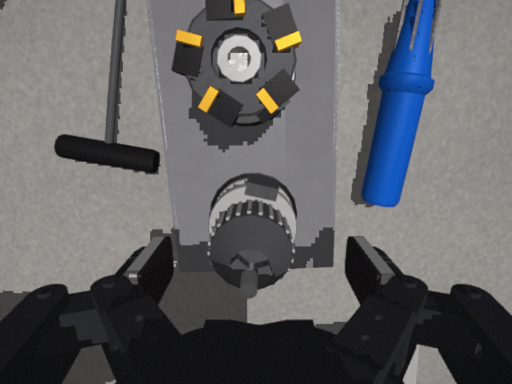

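The view shows the drill flange at about (252,215), between the fingers but slightly ahead. TCP y has drifted to 0.083, so I'll correct it.

```bash
cat >> h.py <<'E'
R0=R.from_matrix([[0,1,0],[1,0,0],[0,0,-1]])
def need(x,y,z):
    s=observe();r=R.from_rotvec(s["tcp_rot"])
    print("t",round(s["time"],2),"pos",s["eef_pos"].round(4),"F",s["force"].round(1),"w",round(s["gripper_width"],4),
     "\nshift",(r.inv().apply(np.array([x,y,z])-s["eef_pos"])/.02).round(2),"turn",((r.inv()*R0).as_rotvec()/.12).round(2))
E
python3 - <<'E'
from h import *
f,C=cam();need(.524,.093,.0925)
for y in(.091,.094): print(proj(f,C,(.524-.023,y,.1)).round(),proj(f,C,(.524,y+.023,.105)).round(),proj(f,C,(.524,y,.162)).round())
E
```

```text
t 2.77 pos [0.5279 0.0833 0.104 ] F [-0.2 -0.  -0.1] w 0.0852 
shift [ 0.48 -0.2   0.57] turn [-0.01  0.01 -0.13]
[209. 229.] [250. 189.] [246. 300.]
[208. 223.] [250. 184.] [246. 292.]
```

>>> servo_tool --commands '[[[0.55,-0.18,0.1],[0,0,-0.13],-1],[[0,0,0.45],[0,0,0],-1],[[0,0,0],[0,0,0],-1]]'

```text
time: 3.02
eef_pos: [0.526, 0.0948, 0.0948]
tcp_rot: [2.219, 2.219, 0.003]
force: [0.4, 0.1, -0.4]
gripper_width: 0.0854
```

Run:
```python
from h import *
need(.524,.0945,.0925)
```

```text
t 3.02 pos [0.526  0.0948 0.0948] F [ 0.4  0.1 -0.4] w 0.0854 
shift [-0.02 -0.1   0.12] turn [0.03 0.01 0.  ]
```

>>> servo_tool --commands '[[[0,-0.1,0.12],[0,0,0],-1],[[0,0,0],[0,0,0],1],[[0,0,0],[0,0,0],1],[[0,0,0],[0,0,0],1],[[0,0,0],[0,0,0],1]]'

```text
time: 3.43
eef_pos: [0.5241, 0.0955, 0.0939]
tcp_rot: [2.216, 2.22, 0.006]
force: [-1.2, -0.6, -0.4]
gripper_width: 0.0431
```

>>> servo_tool --commands '[[[0,0,0],[0,0,0],1],[[0,0,0],[0,0,0],1],[[0,0,0],[0,0,0],1],[[0,0,0],[0,0,0],1]]'

```text
time: 3.77
eef_pos: [0.5241, 0.0955, 0.094]
tcp_rot: [2.216, 2.22, 0.006]
force: [0.2, 0.6, -0.8]
gripper_width: 0.0432
```

Run:
```python
from h import *
need(.524,.0945,.18)
f,C=cam();cv2.imwrite("pics/w3.png",f["img"])
```

```text
t 3.77 pos [0.5241 0.0955 0.094 ] F [ 0.2  0.6 -0.8] w 0.0432 
shift [-0.05  0.02 -4.3 ] turn [0.05 0.01 0.01]
```

View pics/w3.png

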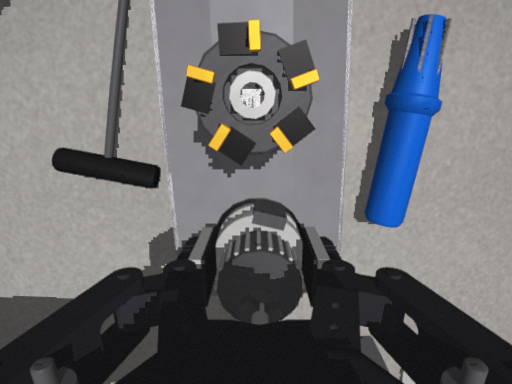

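The drill is gripped centrally at width 43 mm, with the mill at (252,95). Test lift next.

>>> servo_tool --commands '[[[0,0,-0.4],[0,0,0],1],[[0,0,-0.8],[0,0,0],1],[[0,0,-0.8],[0,0,0],1],[[0,0,-0.8],[0,0,0],1],[[0,0,-0.8],[0,0,0],1]]'

```text
time: 4.23
eef_pos: [0.5197, 0.0951, 0.1642]
tcp_rot: [-2.217, -2.219, 0.01]
force: [0.9, 0.1, -6.0]
gripper_width: 0.043
```

Run:
```python
from h import *
need(.522,.0945,.19)
```

```text
t 4.23 pos [0.5197 0.0951 0.1642] F [ 0.9  0.1 -6. ] w 0.043 
shift [-0.03  0.1  -1.29] turn [-0.06  0.01  0.01]
```

>>> servo_tool --commands '[[[0,0,-0.8],[-0.06,0,0],1],[[-0.5,0,-0.8],[0,0,0],1],[[-1,0,-0.1],[0,0,0],1],[[-1,0,0],[0,0,0],1],[[-1,0,0],[0,0,0],1]]'

```text
time: 4.65
eef_pos: [0.5194, 0.0262, 0.204]
tcp_rot: [2.213, 2.228, 0.001]
force: [0.2, 0.8, -5.9]
gripper_width: 0.0429
```

>>> servo_tool --commands '[[[-1,0,0],[0,0,0],1],[[-1,0,0],[0,0,0],1],[[-1,0,0],[0,0,0],1],[[-1,0,0],[0,0,0],1],[[-1,0,0],[0,0,0],1]]'

```text
time: 5.07
eef_pos: [0.5178, -0.078, 0.2047]
tcp_rot: [-2.212, -2.228, 0.003]
force: [-0.5, -0.4, -5.6]
gripper_width: 0.0432
```

Run:
```python
from h import *
need(.516,-.327,.2)
```

```text
t 5.07 pos [ 0.5178 -0.078   0.2047] F [-0.5 -0.4 -5.6] w 0.0432 
shift [-12.45  -0.18   0.24] turn [-0.02  0.    0.06]
```

>>> servo_tool --commands '[[[-1,0,0.1],[0,0,0.06],1],[[-1,0,0.1],[0,0,0],1],[[-1,0,0],[0,0,0],1],[[-1,0,0],[0,0,0],1],[[-1,0,0],[0,0,0],1]]'

```text
time: 5.48
eef_pos: [0.5154, -0.1827, 0.2003]
tcp_rot: [-2.217, -2.216, 0.007]
force: [0.2, -0.7, -5.8]
gripper_width: 0.0436
```

>>> servo_tool --commands '[[[-1,0,0],[0,0,0],1],[[-1,0,0],[0,0,0],1],[[-1,0,0],[0,0,0],1],[[-1,0,0],[0,0,0],1],[[-1,0,0],[0,0,0],1]]'

```text
time: 5.9
eef_pos: [0.5128, -0.2871, 0.1994]
tcp_rot: [-2.213, -2.211, 0.009]
force: [0.5, -0.8, -6.2]
gripper_width: 0.0433
```

>>> servo_tool --commands '[[[-1,0,0],[0,0,0],1],[[-0.8,0,0],[0,0,0],1],[[0,0,0],[0,0,0],1]]'

```text
time: 6.15
eef_pos: [0.5115, -0.3283, 0.198]
tcp_rot: [-2.215, -2.206, 0.012]
force: [0.3, 1.0, -5.8]
gripper_width: 0.0429
```

Run:
```python
from h import *
need(.516,-.327,.2)
f,C=cam();cv2.imwrite("pics/w4.png",f["img"])
for p in [(.508,-.2534),(.5001,-.1778),(.4921,-.1023)]: print(proj(f,C,(*p,.085)).round())
```

```text
t 6.15 pos [ 0.5115 -0.3283  0.198 ] F [ 0.3  1.  -5.8] w 0.0429 
shift [ 0.07  0.22 -0.1 ] turn [-0.14 -0.05 -0.03]
[255. 104.]
[245.   6.]
[ 233. -101.]
```

View pics/w4.png

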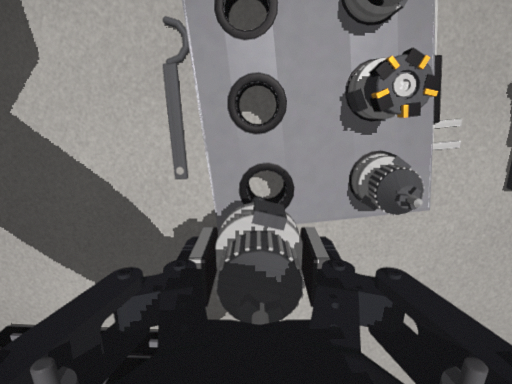

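The rack's empty front pockets show at (267,190), (257,102) and (246,8), with the twins drill and mill on the right. The pocket projections agree to within about 2 px.

Run:
```python
from h import *
f,C=cam()
print(C.round(3))
for uv in [(267,190),(257,102),(246,8)]: print(uv,ray(f,C,uv,.085).round(4))
print(proj(f,C,(.516,-.329,.085)).round())
g=cv2.cvtColor(f["img"],cv2.COLOR_BGR2GRAY)
m=(g<60).astype(np.uint8)[:225]
n,l,st,ce=cv2.connectedComponentsWithStats(m)
for i in range(1,n):
  if st[i,4]>300: print(st[i],ce[i].round(1))
```

```text
[[ 1.    -0.     0.017  0.515]
 [-0.004  0.966  0.26  -0.259]
 [-0.017 -0.26   0.965  0.342]
 [ 0.     0.     0.     1.   ]]
(267, 190) [ 0.5179 -0.3273  0.085 ]
(257, 102) [ 0.5092 -0.2501  0.085 ]
(246, 8) [ 0.5008 -0.1776  0.085 ]
[265. 192.]
[215   0  59  41 776] [240.2  17.8]
[423  57  19  68 500] [435.1  87.5]
[ 345   62   50   62 1323] [370.5  95.3]
[ 228   77   59   58 1376] [255.6 105.1]
[ 240  166   54   51 1340] [267.8 192.2]
[369 183  42  33 461] [389.3 203.5]
```

Run:
```python
from h import *
f,_=cam(); H=f["hand_eye"]
need(.517,-.328,.165)
for d in(-.003,0,.003): print(d,proj(f,H,(.023+d,0,-.011)).round(1),proj(f,H,(.023+d,0,.009)).round(1),proj(f,H,(.018+d,0,-.045)).round(1),proj(f,H,(d,0,-.068)).round(1))
cv2.imwrite("pics/w5.png",cv2.resize(f["img"][150:340,180:340],None,fx=3.5,fy=3.1,interpolation=cv2.INTER_CUBIC))
```

```text
t 6.3 pos [ 0.5116 -0.3252  0.1983] F [ 0.3 -0.4 -6.8] w 0.0428 
shift [-0.15  0.3   1.66] turn [-0.14 -0.06 -0.02]
-0.003 [257.1 215.6] [257.3 202.9] [256.6 259.6] [256.3 345.2]
0 [257.1 209.7] [257.2 197.7] [256.6 252.4] [256.2 337.7]
0.003 [257.  203.8] [257.2 192.4] [256.6 245.1] [256.2 329.9]
```

View pics/w5.png

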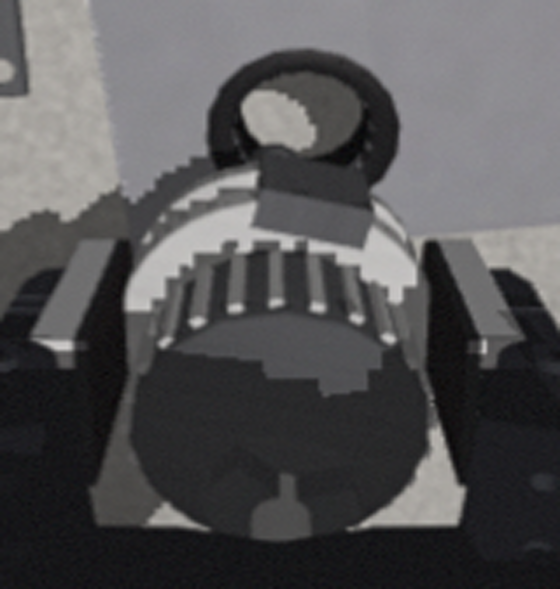

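>>> servo_tool --commands '[[[-0.1,0.3,0.3],[-0.14,-0.06,0],1],[[0,0,0.3],[0,0,0],1],[[0,0,0],[0,0,0],1]]'

```text
time: 6.55
eef_pos: [0.5176, -0.3245, 0.1863]
tcp_rot: [-2.221, -2.221, -0.002]
force: [-0.3, 0.7, -6.8]
gripper_width: 0.0432
```

Run:
```python
from h import *
need(.517,-.327,.165)
```

```text
t 6.55 pos [ 0.5176 -0.3245  0.1863] F [-0.3  0.7 -6.8] w 0.0432 
shift [-0.13 -0.03  1.06] turn [ 0.   -0.01  0.  ]
```

>>> servo_tool --commands '[[[-0.15,0,0.5],[0,0,0],1],[[0,0,0.6],[0,0,0],1],[[0,0,0.6],[0,0,0],1],[[0,0,0],[0,0,0],1]]'

```text
time: 6.88
eef_pos: [0.5175, -0.3254, 0.1507]
tcp_rot: [-2.217, -2.224, -0.001]
force: [-0.5, -0.3, -6.2]
gripper_width: 0.0433
```

Run:
```python
from h import *
need(.517,-.327,.11)
```

```text
t 6.88 pos [ 0.5175 -0.3254  0.1507] F [-0.5 -0.3 -6.2] w 0.0433 
shift [-0.08 -0.02  2.03] turn [-0.   -0.01  0.03]
```

>>> servo_tool --commands '[[[-0.08,0,0.5],[0,0,0],1],[[0,0,0.5],[0,0,0],1],[[0,0,0.5],[0,0,0],1],[[0,0,0.2],[0,0,0],1],[[0,0,0],[0,0,0],1]]'

```text
time: 7.3
eef_pos: [0.5173, -0.3266, 0.1134]
tcp_rot: [-2.216, -2.224, -0.0]
force: [0.2, 0.2, -5.0]
gripper_width: 0.0433
```

Run:
```python
from h import *
need(.517,-.327,.094)
print(observe()["wrist_torque"].round(2))
```

```text
t 7.3 pos [ 0.5173 -0.3266  0.1134] F [ 0.2  0.2 -5. ] w 0.0433 
shift [-0.02 -0.01  0.97] turn [-0.01 -0.01  0.03]
[ 0.02  0.04 -0.01]
```

>>> servo_tool --commands '[[[0,0,0.3],[0,0,0],1],[[0,0,0.3],[0,0,0],1],[[0,0,0.1],[0,0,0],1]]'

```text
time: 7.55
eef_pos: [0.5176, -0.3269, 0.0988]
tcp_rot: [-2.217, -2.225, -0.001]
force: [-0.3, 0.5, -7.0]
gripper_width: 0.0433
```

>>> servo_tool --commands '[[[0,0,0.12],[0,0,0],1],[[0,0,0.1],[0,0,0],1],[[0,0,0],[0,0,0],1]]'

```text
time: 7.8
eef_pos: [0.5177, -0.327, 0.0942]
tcp_rot: [-2.217, -2.226, -0.001]
force: [-0.3, 0.2, -5.0]
gripper_width: 0.0433
```

Run:
```python
from h import *
need(.517,-.327,.094)
print(observe()["wrist_torque"].round(2))
```

```text
t 7.8 pos [ 0.5177 -0.327   0.0942] F [-0.3  0.2 -5. ] w 0.0433 
shift [-0.   -0.04  0.01] turn [ 0.   -0.    0.03]
[0.04 0.07 0.01]
```

>>> servo_tool --commands '[[[0,0,0.1],[0,0,0],1],[[0,0,0],[0,0,0],1]]'

```text
time: 7.97
eef_pos: [0.5179, -0.3272, 0.0947]
tcp_rot: [2.215, 2.224, 0.001]
force: [-0.2, 0.8, -6.2]
gripper_width: 0.0429
```

>>> servo_tool --commands '[[[0,0,0.1],[0,0,0],1],[[0,0,0],[0,0,0],1]]'

```text
time: 8.13
eef_pos: [0.5184, -0.3275, 0.0943]
tcp_rot: [2.213, 2.222, 0.001]
force: [-0.6, 1.0, -6.8]
gripper_width: 0.043
```

>>> servo_tool --commands '[[[0,0,0.2],[0,0,0],1],[[0,0,0.1],[0,0,0],1]]'

```text
time: 8.3
eef_pos: [0.5186, -0.3278, 0.0939]
tcp_rot: [2.21, 2.219, 0.001]
force: [-5.8, 5.3, 9.0]
gripper_width: 0.0433
```

>>> servo_tool --commands '[[[0,0,0.15],[0,0,0],1],[[0,0,0],[0,0,0],1]]'

```text
time: 8.47
eef_pos: [0.5184, -0.3276, 0.0946]
tcp_rot: [2.207, 2.216, 0.0]
force: [-0.8, 0.2, -6.7]
gripper_width: 0.0429
```

>>> servo_tool --commands '[[[0,0,0.2],[0,0,0],1],[[0,0,0.1],[0,0,0],-1],[[0,0,0],[0,0,0],-1],[[0,0,0],[0,0,0],-1],[[0,0,0],[0,0,0],-1]]'

```text
time: 8.88
eef_pos: [0.5203, -0.3293, 0.0935]
tcp_rot: [2.2, 2.21, 0.001]
force: [0.1, 0.7, -0.3]
gripper_width: 0.0848
```

>>> servo_tool --commands '[[[0,0,0],[0,0,0],-1],[[0,0,-0.8],[0,0,0],-1],[[0,0,-1],[0,0,0],-1],[[0,0,-1],[0,0,0],-1],[[0,0,-1],[0,0,0],-1]]'

```text
time: 9.3
eef_pos: [0.5177, -0.3271, 0.1653]
tcp_rot: [2.208, 2.217, -0.0]
force: [0.5, -0.8, 0.5]
gripper_width: 0.0855
```

Run:
```python
from h import *
need(.523,.170,.2)
f,C=cam();cv2.imwrite("pics/w6.png",f["img"])
```

```text
t 9.3 pos [ 0.5177 -0.3271  0.1653] F [ 0.5 -0.8  0.5] w 0.0855 
shift [24.84  0.38 -1.96] turn [0.08 0.08 0.03]
```

View pics/w6.png

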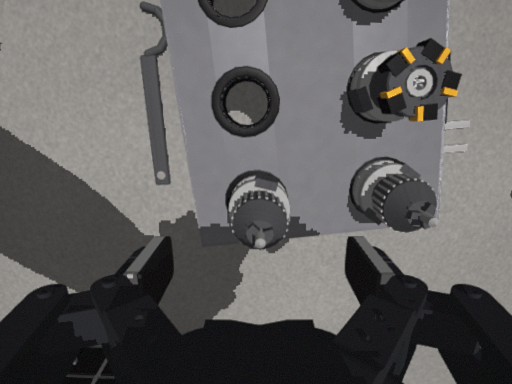

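The drill stands seated and upright in its front pocket at (260,205), straight in front of its twin. Going back for the mill.

>>> servo_tool --commands '[[[0,0,-1],[0,0.08,0],-1],[[1,0,-0.8],[0.08,0,0],-1],[[1,0,0],[0,0,0],-1],[[1,0,0],[0,0,0],-1],[[1,0,0],[0,0,0],-1]]'

```text
time: 9.77
eef_pos: [0.5193, -0.2502, 0.2071]
tcp_rot: [2.217, 2.214, 0.001]
force: [0.7, -0.3, 0.1]
gripper_width: 0.0851
```

>>> servo_tool --commands '[[[1,0,0],[0,0,0],-1],[[1,0,0],[0,0,0],-1],[[1,0,0],[0,0,0],-1],[[1,0,0],[0,0,0],-1],[[1,0,0],[0,0,0],-1]]'

```text
time: 10.18
eef_pos: [0.5198, -0.1462, 0.2052]
tcp_rot: [2.218, 2.213, 0.001]
force: [-0.0, -0.5, -0.1]
gripper_width: 0.0854
```

>>> servo_tool --commands '[[[1,0,0],[0,0,0],-1],[[1,0,0],[0,0,0],-1],[[1,0,0],[0,0,0],-1],[[1,0,0],[0,0,0],-1],[[1,0,0],[0,0,0],-1]]'

```text
time: 10.6
eef_pos: [0.5202, -0.0415, 0.2031]
tcp_rot: [2.219, 2.213, 0.001]
force: [-0.0, 0.9, -0.4]
gripper_width: 0.0855
```

>>> servo_tool --commands '[[[1,0,0],[0,0,0],-1],[[1,0,0],[0,0,0],-1],[[1,0,0],[0,0,0],-1],[[1,0,0],[0,0,0],-1],[[1,0,0],[0,0,0],-1]]'

```text
time: 11.02
eef_pos: [0.5208, 0.0635, 0.2012]
tcp_rot: [2.22, 2.213, 0.001]
force: [0.0, 0.3, 1.1]
gripper_width: 0.0856
```

>>> servo_tool --commands '[[[1,0,0],[0,0,0],-1],[[1,0,0],[0,0,0],-1],[[0,0,0],[0,0,0],-1]]'

```text
time: 11.27
eef_pos: [0.5209, 0.1082, 0.2001]
tcp_rot: [2.218, 2.216, 0.002]
force: [-0.6, -1.0, -0.5]
gripper_width: 0.0854
```

Run:
```python
from h import *
need(.5225,.1705,.2)
```

```text
t 11.27 pos [0.5209 0.1082 0.2001] F [-0.6 -1.  -0.5] w 0.0854 
shift [ 3.11  0.07 -0.01] turn [ 0.05  0.03 -0.01]
```

>>> servo_tool --commands '[[[1,0,0],[0,0,0],-1],[[1,0,0.3],[0,0,0],-1],[[1,0.07,0.8],[0,0,0],-1],[[0,0,1],[0,0,0],-1],[[0,0,0],[0,0,0],-1]]'

```text
time: 11.68
eef_pos: [0.5242, 0.1701, 0.1561]
tcp_rot: [2.215, 2.216, 0.004]
force: [-0.2, 0.2, 1.1]
gripper_width: 0.0852
```

Run:
```python
from h import *
f,C=cam()
for n in("mill_new","slim_new"):print(n,[(round(d["p"],2),np.round(d["position"],3).tolist()) for d in finder.mark_of("wrist",n)])
need(.5225,.1705,.0925)
```

```text
mill_new [(0.87, [0.523, 0.165, 0.086])]
slim_new [(0.76, [0.517, 0.242, 0.083])]
t 11.83 pos [0.5257 0.1696 0.16  ] F [ 1.4 -0.1  1. ] w 0.0856 
shift [ 0.06 -0.21  3.37] turn [ 0.11  0.03 -0.01]
```

>>> servo_tool --commands '[[[0,-0.2,0.9],[0.1,0,0],-1],[[0,0,0.9],[0,0,0],-1],[[0,0,0.8],[0,0,0],-1],[[0,0,0.2],[0,0,0],-1],[[0,0,0],[0,0,0],-1]]'

```text
time: 12.25
eef_pos: [0.5264, 0.1664, 0.1093]
tcp_rot: [2.221, 2.209, 0.01]
force: [-0.2, -0.1, 0.8]
gripper_width: 0.0855
```

Run:
```python
from h import *
f,C=cam();H=f["hand_eye"];need(.5225,.169,.0925)
z=observe()["eef_pos"][2]-.085-.02
for y in(.166,.169,.172): print(y,proj(f,C,(.5225,y+.023,.105)).round(1),proj(f,C,(.5225,y+.023,.085)).round(1),proj(f,C,(.5225,y,.142)).round(1))
cv2.imwrite("pics/w7.png",cv2.resize(f["img"][100:340,150:370],None,fx=3,fy=2.5,interpolation=cv2.INTER_CUBIC))
```

```text
t 12.3 pos [0.5266 0.1665 0.1098] F [ 0.   0.3 -0.5] w 0.0853 
shift [ 0.13 -0.22  0.86] turn [ 0.1   0.02 -0.05]
0.166 [249.5 201.1] [250.1 191. ] [248.7 277.8]
0.169 [249.4 195.7] [250.1 186.1] [248.6 271.7]
0.172 [249.3 190.2] [250.  181.2] [248.5 265.5]
```

View pics/w7.png

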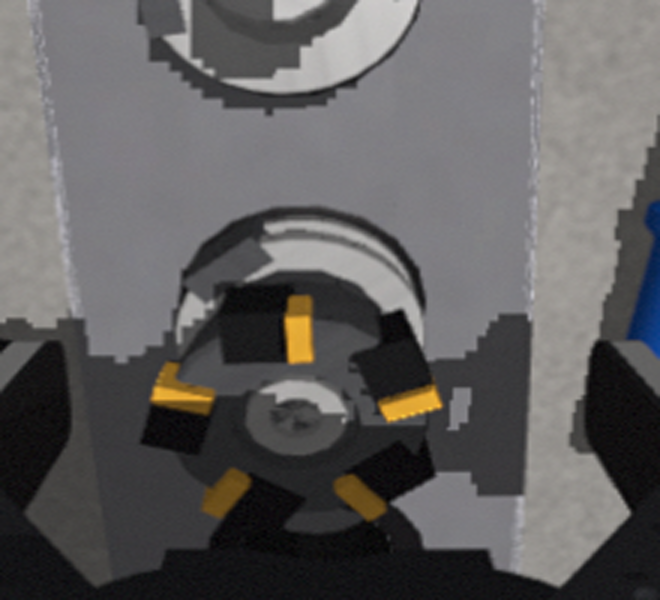

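Mill screw is at frame pixel (249,266) and its lower flange edge at row 183, so y≈0.1705 and x≈0.523.

>>> servo_tool --commands '[[[0.25,-0.2,0.4],[0.1,0,0],-1],[[0,0,0.5],[0,0,0],-1],[[0,0,0],[0,0,0],-1]]'

```text
time: 12.55
eef_pos: [0.5242, 0.1715, 0.0936]
tcp_rot: [2.226, 2.212, 0.003]
force: [-1.3, -0.2, -0.5]
gripper_width: 0.0855
```

Run:
```python
from h import *
need(.523,.1705,.0925)
```

```text
t 12.55 pos [0.5242 0.1715 0.0936] F [-1.3 -0.2 -0.5] w 0.0855 
shift [-0.05 -0.06  0.06] turn [ 0.03  0.01 -0.06]
```

>>> servo_tool --commands '[[[-0.03,-0.06,0.05],[0,0,0],-1],[[0,0,0],[0,0,0],1],[[0,0,0],[0,0,0],1],[[0,0,0],[0,0,0],1],[[0,0,0],[0,0,0],1]]'

```text
time: 12.97
eef_pos: [0.5229, 0.1712, 0.0935]
tcp_rot: [2.225, 2.212, 0.003]
force: [-1.5, -0.0, 1.0]
gripper_width: 0.0432
```

>>> servo_tool --commands '[[[0,0,0],[0,0,0],1],[[0,0,0],[0,0,0],1],[[0,0,0],[0,0,0],1],[[0,0,0],[0,0,0],1]]'

```text
time: 13.3
eef_pos: [0.5227, 0.1712, 0.0935]
tcp_rot: [2.225, 2.212, 0.003]
force: [0.1, 0.0, -1.2]
gripper_width: 0.0435
```

>>> servo_tool --commands '[[[0,0,-0.4],[0,0,0],1],[[0,0,-0.8],[0,0,0],1],[[0,0,-0.8],[0,0,0],1],[[0,0,-0.8],[0,0,0],1],[[0,0,-0.8],[0,0,0],1]]'

```text
time: 13.72
eef_pos: [0.519, 0.1707, 0.1642]
tcp_rot: [-2.226, -2.212, 0.013]
force: [0.2, -1.4, -5.1]
gripper_width: 0.0431
```

Run:
```python
from h import *
need(.510,-.2525,.2)
```

```text
t 13.72 pos [0.519  0.1707 0.1642] F [ 0.2 -1.4 -5.1] w 0.0431 
shift [-21.17  -0.34  -1.72] turn [-0.07  0.03 -0.05]
```

>>> servo_tool --commands '[[[0,0,-0.8],[-0.07,0,0],1],[[-0.5,0,-0.8],[0,0,-0.05],1],[[-1,0,-0.1],[0,0,0],1],[[-1,0,0],[0,0,0],1],[[-1,0,0],[0,0,0],1]]'

```text
time: 14.13
eef_pos: [0.519, 0.1021, 0.2047]
tcp_rot: [2.212, 2.226, 0.002]
force: [0.3, -0.2, -5.7]
gripper_width: 0.0434
```

>>> servo_tool --commands '[[[-1,0,0],[0,0,0],1],[[-1,0,0],[0,0,0],1],[[-1,0,0],[0,0,0],1],[[-1,0,0],[0,0,0],1],[[-1,0,0],[0,0,0],1]]'

```text
time: 14.55
eef_pos: [0.5177, -0.0021, 0.2062]
tcp_rot: [2.212, 2.228, -0.0]
force: [-0.1, -0.1, -5.0]
gripper_width: 0.0431
```

>>> servo_tool --commands '[[[-1,0,0],[0,0,0],1],[[-1,0,0],[0,0,0],1],[[-1,0,0],[0,0,0],1],[[-1,0,0],[0,0,0],1],[[-1,0,0],[0,0,0],1]]'

```text
time: 14.97
eef_pos: [0.5162, -0.1068, 0.2071]
tcp_rot: [-2.212, -2.229, 0.003]
force: [0.3, -0.2, -5.0]
gripper_width: 0.043
```

Run:
```python
from h import *
need(.510,-.2525,.2)
```

```text
t 14.97 pos [ 0.5162 -0.1068  0.2071] F [ 0.3 -0.2 -5. ] w 0.043 
shift [-7.28 -0.37  0.36] turn [-0.02  0.    0.06]
```

>>> servo_tool --commands '[[[-1,-0.1,0.1],[0,0,0.06],1],[[-1,-0.1,0],[0,0,0],1],[[-1,-0.1,0],[0,0,0],1],[[-1,0,0],[0,0,0],1],[[-1,0,0],[0,0,0],1]]'

```text
time: 15.38
eef_pos: [0.5081, -0.2113, 0.2056]
tcp_rot: [-2.218, -2.218, 0.004]
force: [0.5, 0.2, -4.6]
gripper_width: 0.0433
```

>>> servo_tool --commands '[[[-1,0,0],[0,0,0],1],[[-0.7,0,0],[0,0,0],1],[[0,0,0],[0,0,0],1],[[0,0,0],[0,0,0],1]]'

```text
time: 15.72
eef_pos: [0.5068, -0.2505, 0.2051]
tcp_rot: [-2.221, -2.211, 0.006]
force: [-0.7, 1.3, -5.3]
gripper_width: 0.0431
```

Run:
```python
from h import *
need(.510,-.252,.165)
f,C=cam()
for p in [(.502,-.177),(.494,-.1013)]: print(proj(f,C,(*p,.085)).round(1))
g=cv2.cvtColor(f["img"],cv2.COLOR_BGR2GRAY)
n,l,st,ce=cv2.connectedComponentsWithStats((g<60).astype(np.uint8)[:190])
for i in range(1,n):
  if st[i,4]>300: print(st[i],ce[i].round(1), ray(f,C,st[i,:2]+st[i,2:4]/2,.085).round(4))
```

```text
t 15.72 pos [ 0.5068 -0.2505  0.2051] F [-0.7  1.3 -5.3] w 0.0431 
shift [-0.08  0.18  2.  ] turn [-0.07 -0.02 -0.04]
[253.  105.7]
[242.3  10.4]
[210   0  56  44 886] [235.4  17.7] [ 0.4903 -0.11    0.085 ]
[331   0  55  31 348] [348.9  16.3] [ 0.5893 -0.1051  0.085 ]
[337  68  37  56 308] [347.4  98.7] [ 0.5911 -0.1689  0.085 ]
[ 224   79   56   56 1276] [250.2 106.2] [ 0.5012 -0.1781  0.085 ]
[412 128  19  62 422] [424.9 159.4] [ 0.6569 -0.224   0.085 ]
[358 162  52  28 674] [379.7 176.2] [ 0.6234 -0.24    0.085 ]
[235 165  53  25 514] [261.1 176.4] [ 0.5093 -0.2412  0.085 ]
```

>>> servo_tool --commands '[[[-0.05,0.15,0.4],[-0.07,0,0],1],[[0,0,0.6],[0,0,0],1],[[0,0,0.6],[0,0,0],1],[[0,0,0],[0,0,0],1]]'

```text
time: 16.1
eef_pos: [0.5102, -0.2481, 0.1731]
tcp_rot: [-2.223, -2.219, -0.005]
force: [-0.3, 1.0, -5.7]
gripper_width: 0.0431
```

Run:
```python
from h import *
need(.5095,-.252,.11)
```

```text
t 16.1 pos [ 0.5102 -0.2481  0.1731] F [-0.3  1.  -5.7] w 0.0431 
shift [-0.2  -0.04  3.15] turn [ 0.01 -0.02 -0.01]
```

>>> servo_tool --commands '[[[-0.2,-0.03,0.4],[0,0,0],1],[[0,0,0.6],[0,0,0],1],[[0,0,0.5],[0,0,0],1],[[0,0,0],[0,0,0],1]]'

```text
time: 16.43
eef_pos: [0.5103, -0.2503, 0.143]
tcp_rot: [2.219, 2.223, 0.006]
force: [-0.1, 0.2, -5.6]
gripper_width: 0.0432
```

Run:
```python
from h import *
need(.5095,-.252,.0955)
```

```text
t 16.43 pos [ 0.5103 -0.2503  0.143 ] F [-0.1  0.2 -5.6] w 0.0432 
shift [-0.09 -0.05  2.38] turn [ 0.02 -0.02  0.01]
```

>>> servo_tool --commands '[[[-0.09,-0.05,0.5],[0,0,0],1],[[0,0,0.5],[0,0,0],1],[[0,0,0.5],[0,0,0],1],[[0,0,0.2],[0,0,0],1],[[0,0,0],[0,0,0],1]]'

```text
time: 16.85
eef_pos: [0.51, -0.2519, 0.108]
tcp_rot: [2.217, 2.223, 0.006]
force: [-0.2, -0.9, -3.9]
gripper_width: 0.0433
```

Run:
```python
from h import *
need(.5095,-.252,.0955)
```

```text
t 16.85 pos [ 0.51   -0.2519  0.108 ] F [-0.2 -0.9 -3.9] w 0.0433 
shift [-0.01 -0.03  0.63] turn [ 0.03 -0.01  0.02]
```

>>> servo_tool --commands '[[[0,0,0.3],[0,0,0],1],[[0,0,0.25],[0,0,0],1],[[0,0,0.1],[0,0,0],1]]'

```text
time: 17.1
eef_pos: [0.5104, -0.2521, 0.0949]
tcp_rot: [2.217, 2.222, 0.006]
force: [-2.7, 0.6, -3.4]
gripper_width: 0.0434
```

>>> servo_tool --commands '[[[0,0,0.15],[0,0,0],1],[[0,0,0.1],[0,0,0],1]]'

```text
time: 17.27
eef_pos: [0.5104, -0.252, 0.0934]
tcp_rot: [2.214, 2.22, 0.006]
force: [-10.0, 6.5, 24.3]
gripper_width: 0.0432
```

>>> servo_tool --commands '[[[0,0,0.15],[0,0,0],1]]'

```text
time: 17.35
eef_pos: [0.5104, -0.252, 0.0933]
tcp_rot: [2.213, 2.219, 0.006]
force: [-11.5, 7.3, 32.2]
gripper_width: 0.0433
```

>>> servo_tool --commands '[[[0,0,0],[0,0,0],-1],[[0,0,0],[0,0,0],-1],[[0,0,0],[0,0,0],-1],[[0,0,0],[0,0,0],-1],[[0,0,0],[0,0,0],-1]]'

```text
time: 17.77
eef_pos: [0.5125, -0.2533, 0.0972]
tcp_rot: [2.206, 2.213, 0.009]
force: [0.3, 0.2, -0.7]
gripper_width: 0.0853
```

>>> servo_tool --commands '[[[0,0,-0.8],[0,0,0],-1],[[0,0,-1],[0,0,0],-1],[[0,0,-1],[0,0,0],-1],[[0,0,-1],[0,0,0],-1],[[0,0,-1],[0,0,0],-1]]'

```text
time: 18.18
eef_pos: [0.5094, -0.2516, 0.1909]
tcp_rot: [2.214, 2.22, 0.007]
force: [0.9, 0.3, 0.3]
gripper_width: 0.0852
```

Run:
```python
from h import *
need(.521,.2465,.2)
f,C=cam();cv2.imwrite("pics/w8.png",f["img"])
```

```text
t 18.18 pos [ 0.5094 -0.2516  0.1909] F [0.9 0.3 0.3] w 0.0852 
shift [24.9   0.65 -0.5 ] turn [0.07 0.02 0.02]
```

View pics/w8.png

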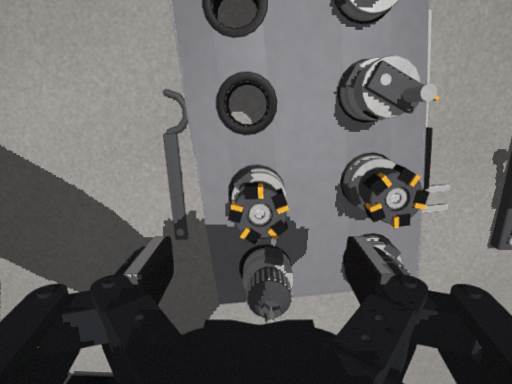

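Mill seated at (260,205) in front of its twin (390,195), and the third twin at (385,90) is the boring head. Next is the slim chuck.

>>> servo_tool --commands '[[[0.8,0.1,-0.5],[0.07,0,0],-1],[[1,0.1,0],[0,0,0],-1],[[1,0.1,0],[0,0,0],-1],[[1,0.1,0],[0,0,0],-1],[[1,0.1,0],[0,0,0],-1]]'

```text
time: 18.65
eef_pos: [0.5222, -0.1581, 0.2062]
tcp_rot: [2.217, 2.209, -0.001]
force: [-0.3, -0.2, 0.4]
gripper_width: 0.0855
```

>>> servo_tool --commands '[[[1,0,0],[0,0,0],-1],[[1,0,0],[0,0,0],-1],[[1,0,0],[0,0,0],-1],[[1,0,0],[0,0,0],-1],[[1,0,0],[0,0,0],-1]]'

```text
time: 19.07
eef_pos: [0.5232, -0.0537, 0.204]
tcp_rot: [2.218, 2.209, -0.0]
force: [0.3, 0.3, -0.3]
gripper_width: 0.0857
```

>>> servo_tool --commands '[[[1,0,0],[0,0,0],-1],[[1,0,0],[0,0,0],-1],[[1,0,0],[0,0,0],-1],[[1,0,0],[0,0,0],-1],[[1,0,0],[0,0,0],-1]]'

```text
time: 19.48
eef_pos: [0.5237, 0.0513, 0.2018]
tcp_rot: [2.219, 2.208, -0.0]
force: [0.3, 0.6, -0.6]
gripper_width: 0.0858
```

>>> servo_tool --commands '[[[1,0,0],[0,0,0],-1],[[1,0,0],[0,0,0],-1],[[1,0,0],[0,0,0],-1],[[1,0,0],[0,0,0],-1],[[1,0,0],[0,0,0],-1]]'

```text
time: 19.9
eef_pos: [0.5243, 0.1566, 0.1996]
tcp_rot: [2.219, 2.208, -0.0]
force: [-0.1, -0.2, 0.1]
gripper_width: 0.0854
```

>>> servo_tool --commands '[[[1,0,0],[0,0,0],-1],[[1,0,0],[0,0,0],-1],[[0.6,0,0],[0,0,0],-1],[[0,0,0],[0,0,0],-1]]'

```text
time: 20.23
eef_pos: [0.5245, 0.2144, 0.1978]
tcp_rot: [2.216, 2.212, -0.0]
force: [-0.3, -0.3, -0.2]
gripper_width: 0.0853
```

Run:
```python
from h import *
need(.521,.2465,.2)
```

```text
t 20.23 pos [0.5245 0.2144 0.1978] F [-0.3 -0.3 -0.2] w 0.0853 
shift [ 1.6  -0.18 -0.12] turn [ 0.06  0.06 -0.01]
```

>>> servo_tool --commands '[[[0.8,-0.1,0],[0.06,0.06,0],-1],[[0.7,-0.05,0.6],[0,0,0],-1],[[0,0,0.9],[0,0,0],-1],[[0,0,0.9],[0,0,0],-1],[[0,0,0],[0,0,0],-1]]'

```text
time: 20.65
eef_pos: [0.5227, 0.2442, 0.1482]
tcp_rot: [2.221, 2.219, 0.001]
force: [-0.6, -0.0, -0.0]
gripper_width: 0.0854
```

Run:
```python
from h import *
need(.521,.2465,.0925)
```

```text
t 20.65 pos [0.5227 0.2442 0.1482] F [-0.6 -0.  -0. ] w 0.0854 
shift [ 0.11 -0.09  2.78] turn [ 0.01  0.   -0.01]
```

>>> servo_tool --commands '[[[0.15,-0.08,0.9],[0,0,0],-1],[[0,0,0.8],[0,0,0],-1],[[0,0,0.3],[0,0,0],-1],[[0,0,0],[0,0,0],-1]]'

```text
time: 20.98
eef_pos: [0.5224, 0.245, 0.1089]
tcp_rot: [2.223, 2.216, 0.002]
force: [-0.3, 0.2, -0.6]
gripper_width: 0.0855
```

Run:
```python
from h import *
f,C=cam();need(.521,.2465,.0925)
for y in(.244,.247,.250): print(y,proj(f,C,(.521,y+.023,.105)).round(1),proj(f,C,(.521,y+.023,.085)).round(1),proj(f,C,(.521,y,.159)).round(1))
cv2.imwrite("pics/w9.png",cv2.resize(f["img"][100:340,150:370],None,fx=3,fy=2.5,interpolation=cv2.INTER_CUBIC))
```

```text
t 21.03 pos [0.5227 0.245  0.1096] F [0.1 0.5 0.3] w 0.0853 
shift [ 0.07 -0.09  0.85] turn [ 0.03  0.01 -0.02]
0.244 [254.4 202.3] [254.8 192. ] [253.3 304.5]
0.247 [254.4 196.9] [254.8 187.2] [253.2 297.7]
0.25 [254.3 191.4] [254.7 182.3] [253.1 290.8]
```

View pics/w9.png

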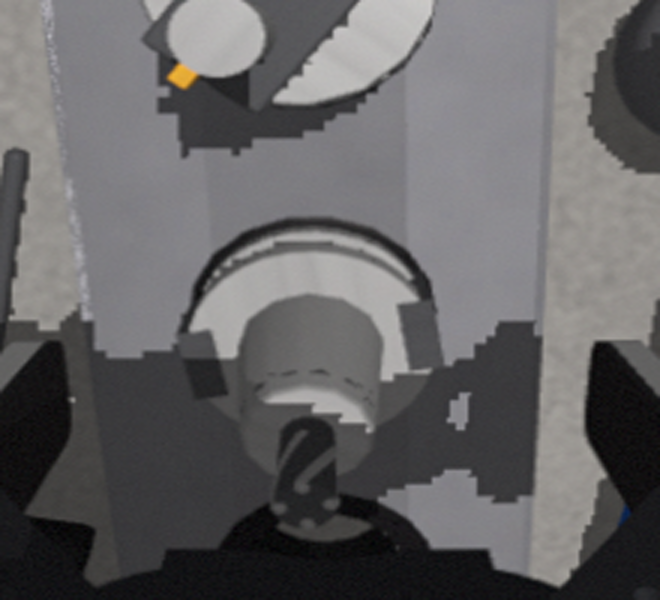

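Slim flange lower edge is at row 187 and its tip at about (252,300), so y≈0.2468, as predicted.

>>> servo_tool --commands '[[[0.1,-0.11,0.4],[0,0,0],-1],[[0,0,0.5],[0,0,0],-1],[[0,0,0],[0,0,0],-1]]'

```text
time: 21.28
eef_pos: [0.5221, 0.2469, 0.093]
tcp_rot: [2.222, 2.213, 0.009]
force: [-0.3, -0.4, -0.6]
gripper_width: 0.0855
```

Run:
```python
from h import *
need(.5205,.2468,.0925)
```

```text
t 21.28 pos [0.5221 0.2469 0.093 ] F [-0.3 -0.4 -0.6] w 0.0855 
shift [-0.   -0.08  0.03] turn [ 0.06 -0.   -0.03]
```

>>> servo_tool --commands '[[[0,-0.08,0],[0.06,0,0],-1],[[0,0,0],[0,0,0],1],[[0,0,0],[0,0,0],1],[[0,0,0],[0,0,0],1],[[0,0,0],[0,0,0],1]]'

```text
time: 21.7
eef_pos: [0.5206, 0.2471, 0.0944]
tcp_rot: [-2.225, -2.217, -0.002]
force: [-0.6, 0.2, -0.9]
gripper_width: 0.0431
```

>>> servo_tool --commands '[[[0,0,0],[0,0,0],1],[[0,0,0],[0,0,0],1],[[0,0,0],[0,0,0],1],[[0,0,0],[0,0,0],1]]'

```text
time: 22.03
eef_pos: [0.5205, 0.2471, 0.0944]
tcp_rot: [-2.225, -2.218, -0.002]
force: [-1.2, -0.9, -0.2]
gripper_width: 0.0431
```

>>> servo_tool --commands '[[[0,0,-0.4],[0,0,0],1],[[0,0,-0.8],[0,0,0],1],[[0,0,-0.8],[0,0,0],1],[[0,0,-0.8],[0,0,0],1],[[0,0,-0.8],[0,0,0],1]]'

```text
time: 22.45
eef_pos: [0.5172, 0.246, 0.1649]
tcp_rot: [-2.221, -2.213, 0.015]
force: [1.0, 0.2, -5.7]
gripper_width: 0.0432
```

Run:
```python
from h import *
need(.494,-.1015,.2)
```

```text
t 22.45 pos [0.5172 0.246  0.1649] F [ 1.   0.2 -5.7] w 0.0432 
shift [-17.38  -1.12  -1.7 ] turn [-0.09  0.02 -0.03]
```

>>> servo_tool --commands '[[[0,0,-0.8],[-0.09,0,0],1],[[-0.5,0,-0.8],[0,0,0],1],[[-1,-0.1,-0.1],[0,0,0],1],[[-1,-0.1,0],[0,0,0],1],[[-1,-0.1,0],[0,0,0],1]]'

```text
time: 22.87
eef_pos: [0.5113, 0.1776, 0.2051]
tcp_rot: [2.218, 2.221, 0.003]
force: [0.6, 0.2, -5.0]
gripper_width: 0.0432
```

>>> servo_tool --commands '[[[-1,-0.1,0],[0,0,0],1],[[-1,-0.1,0],[0,0,0],1],[[-1,-0.1,0],[0,0,0],1],[[-1,-0.1,0],[0,0,0],1],[[-1,0,0],[0,0,0],1]]'

```text
time: 23.28
eef_pos: [0.5009, 0.0733, 0.2066]
tcp_rot: [2.217, 2.224, 0.001]
force: [-0.5, -0.1, -4.9]
gripper_width: 0.0434
```

Run:
```python
from h import *
need(.494,-.1015,.2)
```

```text
t 23.28 pos [0.5009 0.0733 0.2066] F [-0.5 -0.1 -4.9] w 0.0434 
shift [-8.74 -0.38  0.34] turn [0.01 0.01 0.03]
```

>>> servo_tool --commands '[[[-1,0,0],[0,0,0.03],1],[[-1,0,0],[0,0,0],1],[[-1,0,0],[0,0,0],1],[[-1,0,0],[0,0,0],1],[[-1,0,0],[0,0,0],1]]'

```text
time: 23.7
eef_pos: [0.4986, -0.0314, 0.2079]
tcp_rot: [-2.221, -2.221, 0.001]
force: [0.6, 0.3, -5.0]
gripper_width: 0.0428
```

>>> servo_tool --commands '[[[-1,0,0],[0,0,0],1],[[-1,0,0],[0,0,0],1],[[-1,0,0],[0,0,0],1],[[0,0,0],[0,0,0],1],[[0,0,0],[0,0,0],1]]'

```text
time: 24.12
eef_pos: [0.497, -0.0977, 0.2086]
tcp_rot: [-2.225, -2.215, 0.004]
force: [-0.5, 0.1, -5.2]
gripper_width: 0.0433
```

Run:
```python
from h import *
need(.494,-.1015,.2)
f,C=cam();cv2.imwrite("pics/w10.png",f["img"])
for p in [(.494,-.1013),(.5939,-.0905)]: print(proj(f,C,(*p,.085)).round(1))
g=cv2.cvtColor(f["img"],cv2.COLOR_BGR2GRAY)
n,l,st,ce=cv2.connectedComponentsWithStats((g<60).astype(np.uint8)[:240])
for i in range(1,n):
  if st[i,4]>300: print(st[i],ce[i].round(1), ray(f,C,st[i,:2]+st[i,2:4]/2,.085).round(4))
```

```text
t 24.12 pos [ 0.497  -0.0977  0.2086] F [-0.5  0.1 -5.2] w 0.0433 
shift [-0.19 -0.15  0.43] turn [-0.03  0.   -0.04]
[255.2 189.6]
[360.8 178.2]
[ 227    0  121   32 2647] [286.2  15.6] [0.5219 0.0477 0.085 ]
[260 137  79  12 364] [298.8 142.2] [ 0.5348 -0.0574  0.085 ]
[330 153  47  53 341] [340.9 180.8] [ 0.587  -0.0918  0.085 ]
[ 189  165   91   75 1566] [239.3 197.8] [ 0.474  -0.1141  0.085 ]
```

View pics/w10.png

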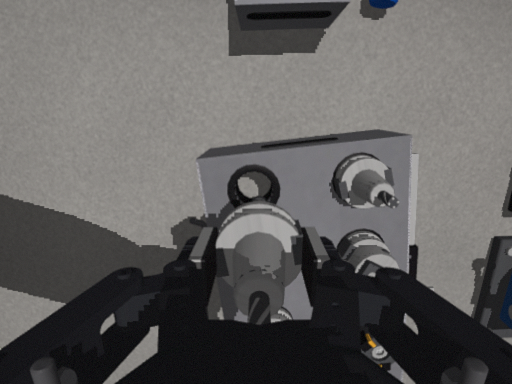

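The last pocket's ring is centred at about (254,190), against a predicted (255,190). The slim twin is behind it at (365,180).

>>> servo_tool --commands '[[[-0.2,-0.17,0.4],[-0.03,0,-0.03],1],[[-0.05,0,0.6],[0,0,0],1],[[0,0,0.6],[0,0,0],1],[[0,0,0.4],[0,0,0],1],[[0,0,0],[0,0,0],1]]'

```text
time: 24.58
eef_pos: [0.4923, -0.1002, 0.1661]
tcp_rot: [2.216, 2.226, 0.001]
force: [-0.2, -0.5, -5.8]
gripper_width: 0.043
```

Run:
```python
from h import *
need(.4935,-.1015,.11)
```

```text
t 24.58 pos [ 0.4923 -0.1002  0.1661] F [-0.2 -0.5 -5.8] w 0.043 
shift [-0.06  0.06  2.8 ] turn [0.01 0.   0.04]
```

>>> servo_tool --commands '[[[-0.08,0.05,0.6],[0,0,0],1],[[0,0,0.6],[0,0,0],1],[[0,0,0.5],[0,0,0],1],[[0,0,0],[0,0,0],1]]'

```text
time: 24.92
eef_pos: [0.4931, -0.1001, 0.1315]
tcp_rot: [2.211, 2.229, 0.002]
force: [-0.3, 0.1, -5.7]
gripper_width: 0.0431
```

Run:
```python
from h import *
need(.4935,-.1015,.0965)
```

```text
t 24.92 pos [ 0.4931 -0.1001  0.1315] F [-0.3  0.1 -5.7] w 0.0431 
shift [-0.07  0.02  1.75] turn [0.01 0.   0.07]
```

>>> servo_tool --commands '[[[-0.08,0,0.5],[0,0,0],1],[[0,0,0.5],[0,0,0],1],[[0,0,0.3],[0,0,0],1],[[0,0,0],[0,0,0],1]]'

```text
time: 25.25
eef_pos: [0.4938, -0.1008, 0.1061]
tcp_rot: [2.208, 2.23, 0.003]
force: [-0.8, -0.4, -5.8]
gripper_width: 0.0433
```

Run:
```python
from h import *
need(.4935,-.1015,.0965)
```

```text
t 25.25 pos [ 0.4938 -0.1008  0.1061] F [-0.8 -0.4 -5.8] w 0.0433 
shift [-0.03 -0.02  0.48] turn [0.03 0.01 0.08]
```

>>> servo_tool --commands '[[[-0.03,0,0.3],[0,0,0],1],[[0,0,0.2],[0,0,0],1],[[0,0,0.1],[0,0,0],1]]'

```text
time: 25.5
eef_pos: [0.4938, -0.1011, 0.0952]
tcp_rot: [2.207, 2.23, 0.004]
force: [-3.4, 0.6, -2.6]
gripper_width: 0.0434
```

>>> servo_tool --commands '[[[0,0,0.12],[0,0,0],1]]'

```text
time: 25.58
eef_pos: [0.4938, -0.1011, 0.0941]
tcp_rot: [2.206, 2.23, 0.004]
force: [-12.7, 4.8, 38.3]
gripper_width: 0.0427
```

>>> servo_tool --commands '[[[0,0,0.12],[0,0,0],1]]'

```text
time: 25.67
eef_pos: [0.4938, -0.1011, 0.094]
tcp_rot: [2.205, 2.229, 0.005]
force: [-15.2, 5.3, 40.6]
gripper_width: 0.0433
```

>>> servo_tool --commands '[[[0,0,0],[0,0,0],1],[[0,0,0],[0,0,0],-1],[[0,0,0],[0,0,0],-1],[[0,0,0],[0,0,0],-1],[[0,0,0],[0,0,0],-1]]'

```text
time: 26.08
eef_pos: [0.4957, -0.1017, 0.0967]
tcp_rot: [2.2, 2.224, 0.009]
force: [0.4, 0.7, -0.3]
gripper_width: 0.0851
```

>>> servo_tool --commands '[[[0,0,0],[0,0,0],-1],[[0,0,-0.8],[0,0,0],-1],[[0,0,-1],[0,0,0],-1],[[0,0,-1],[0,0,0],-1],[[0,0,-1],[0,0,0],-1]]'

```text
time: 26.5
eef_pos: [0.4932, -0.101, 0.1707]
tcp_rot: [2.206, 2.229, 0.004]
force: [0.4, -0.1, 0.5]
gripper_width: 0.085
```

Run:
```python
from h import *
need(.519,.3225,.2)
f,C=cam();print([(round(d["p"],2),np.round(d["position"],3).tolist()) for d in finder.mark_of("wrist","slim_new")])
```

```text
t 26.5 pos [ 0.4932 -0.101   0.1707] F [ 0.4 -0.1  0.5] w 0.085 
shift [21.16  1.52 -1.5 ] turn [0.05 0.02 0.09]
[(0.78, [0.491, -0.104, 0.085])]
```

>>> servo_tool --commands '[[[0,0,-0.9],[0.05,0,0.09],-1],[[0.8,0,-0.6],[0,0,0],-1],[[1,0.1,0],[0,0,0],-1],[[1,0.1,0],[0,0,0],-1],[[1,0.1,0],[0,0,0],-1]]'

```text
time: 27.02
eef_pos: [0.5013, -0.0266, 0.2016]
tcp_rot: [2.224, 2.209, -0.0]
force: [0.2, 0.3, 0.0]
gripper_width: 0.0854
```

>>> servo_tool --commands '[[[1,0.1,0],[0,0,0],-1],[[1,0.1,0],[0,0,0],-1],[[1,0.1,0],[0,0,0],-1],[[1,0.1,0],[0,0,0],-1],[[1,0.1,0],[0,0,0],-1]]'

```text
time: 27.43
eef_pos: [0.512, 0.0779, 0.1974]
tcp_rot: [2.227, 2.209, -0.003]
force: [-0.4, 0.4, 0.2]
gripper_width: 0.0858
```

>>> servo_tool --commands '[[[1,0,0],[0,0,0],-1],[[1,0,0],[0,0,0],-1],[[1,0,0],[0,0,0],-1],[[1,0,0],[0,0,0],-1],[[1,0,0],[0,0,0],-1]]'

```text
time: 27.85
eef_pos: [0.5125, 0.1831, 0.1923]
tcp_rot: [2.229, 2.211, -0.008]
force: [0.6, 0.8, 0.1]
gripper_width: 0.0856
```

>>> servo_tool --commands '[[[1,0,0],[0,0,0],-1],[[1,0,0],[0,0,0],-1],[[1,0,0],[0,0,0],-1],[[0.5,0,0],[0,0,0],-1],[[0,0,0],[0,0,0],-1]]'

```text
time: 28.27
eef_pos: [0.5121, 0.2596, 0.1871]
tcp_rot: [-2.227, -2.215, 0.013]
force: [-0.7, -0.8, 0.1]
gripper_width: 0.0854
```

Run:
```python
from h import *
need(.519,.3225,.2)
```

```text
t 28.27 pos [0.5121 0.2596 0.1871] F [-0.7 -0.8  0.1] w 0.0854 
shift [ 3.15  0.33 -0.67] turn [-0.05  0.05 -0.04]
```

>>> servo_tool --commands '[[[0.9,0.15,-0.4],[-0.05,0.05,-0.04],-1],[[1,0.1,0],[0,0,0],-1],[[0.9,0.05,0],[0,0,0],-1],[[0.1,0,0.7],[0,0,0],-1],[[0,0,0.7],[0,0,0],-1]]'

```text
time: 28.68
eef_pos: [0.52, 0.3168, 0.1667]
tcp_rot: [2.222, 2.219, 0.002]
force: [0.0, -1.0, 0.2]
gripper_width: 0.0855
```

Run:
```python
from h import *
need(.519,.3225,.0925)
```

```text
t 28.68 pos [0.52   0.3168 0.1667] F [ 0.  -1.   0.2] w 0.0855 
shift [ 0.29 -0.06  3.71] turn [ 0.01 -0.   -0.01]
```

>>> servo_tool --commands '[[[0.3,-0.05,0.9],[0,0,0],-1],[[0,0,0.9],[0,0,0],-1],[[0,0,0.7],[0,0,0],-1],[[0,0,0],[0,0,0],-1]]'

```text
time: 29.02
eef_pos: [0.519, 0.3192, 0.1113]
tcp_rot: [2.224, 2.218, -0.004]
force: [-0.1, 0.2, -0.3]
gripper_width: 0.0853
```

Run:
```python
from h import *
f,C=cam();need(.519,.3225,.0925)
for y in(.320,.323,.326): print(y,proj(f,C,(.519,y+.023,.105)).round(1),proj(f,C,(.519,y+.023,.085)).round(1))
cv2.imwrite("pics/w11.png",cv2.resize(f["img"][100:340,150:370],None,fx=3,fy=2.5,interpolation=cv2.INTER_CUBIC))
```

```text
t 29.07 pos [0.5194 0.3192 0.1126] F [ 0.2 -0.3  0.6] w 0.0853 
shift [ 0.17 -0.02  1.  ] turn [-0.    0.02 -0.02]
0.32 [257.2 197.7] [257.4 188. ]
0.323 [257.1 192.3] [257.3 183.2]
0.326 [257.1 186.9] [257.3 178.3]
```

View pics/w11.png

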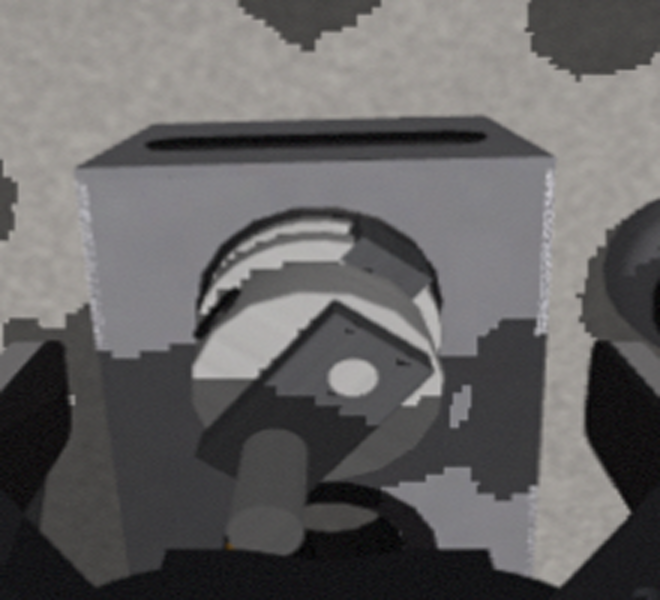

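This is the grey boring head with the dark slide and off-axis bar (not a coloured look-alike). Its flange lower edge is at row 183, so y≈0.323.

>>> servo_tool --commands '[[[0.2,-0.02,0.5],[0,0,0],-1],[[0,0,0.5],[0,0,0],-1],[[0,0,0.05],[0,0,0],-1],[[0,0,0],[0,0,0],-1]]'

```text
time: 29.4
eef_pos: [0.5207, 0.3224, 0.092]
tcp_rot: [2.224, 2.215, 0.002]
force: [0.8, -0.4, -0.0]
gripper_width: 0.0857
```

Run:
```python
from h import *
need(.519,.323,.093)
```

```text
t 29.4 pos [0.5207 0.3224 0.092 ] F [ 0.8 -0.4 -0. ] w 0.0857 
shift [ 0.03 -0.08 -0.05] turn [ 0.02  0.01 -0.04]
```

>>> servo_tool --commands '[[[0.03,-0.08,-0.05],[0,0,0],-1],[[0,0,0],[0,0,0],1],[[0,0,0],[0,0,0],1],[[0,0,0],[0,0,0],1],[[0,0,0],[0,0,0],1]]'

```text
time: 29.82
eef_pos: [0.5194, 0.3234, 0.0953]
tcp_rot: [2.223, 2.214, 0.006]
force: [-1.9, 0.3, -1.7]
gripper_width: 0.0428
```

>>> servo_tool --commands '[[[0,0,0],[0,0,0],1],[[0,0,0],[0,0,0],1],[[0,0,0],[0,0,0],1],[[0,0,0],[0,0,0],1]]'

```text
time: 30.15
eef_pos: [0.5192, 0.3234, 0.0953]
tcp_rot: [2.223, 2.215, 0.006]
force: [-0.6, -0.1, 0.9]
gripper_width: 0.0431
```

>>> servo_tool --commands '[[[0,0,-0.4],[0,0,0],1],[[0,0,-0.8],[0,0,0],1],[[0,0,-0.8],[0,0,0],1],[[0,0,-0.8],[0,0,0],1],[[0,0,-0.8],[0,0,0],1]]'

```text
time: 30.57
eef_pos: [0.5156, 0.3218, 0.1645]
tcp_rot: [-2.225, -2.216, 0.015]
force: [0.8, -0.4, -6.7]
gripper_width: 0.0428
```

Run:
```python
from h import *
need(.5015,-.1775,.265)
```

```text
t 30.57 pos [0.5156 0.3218 0.1645] F [ 0.8 -0.4 -6.7] w 0.0428 
shift [-25.    -0.64  -4.87] turn [-0.06  0.05 -0.03]
```

Seat height for this grip is about 0.0952. I'll lift high enough to pass over the slim.

>>> servo_tool --commands '[[[0,0,-1],[-0.06,0.05,0],1],[[0,0,-1],[0,0,0],1],[[0,0,-1],[0,0,0],1],[[-0.6,0,-1],[0,0,0],1],[[-1,0,-0.4],[0,0,0],1]]'

```text
time: 30.98
eef_pos: [0.5139, 0.2912, 0.2568]
tcp_rot: [-2.22, -2.218, 0.006]
force: [0.1, -0.3, -5.9]
gripper_width: 0.043
```

>>> servo_tool --commands '[[[-1,0,0],[0,0,0],1],[[-1,0,0],[0,0,0],1],[[-1,0,0],[0,0,0],1],[[-1,0,0],[0,0,0],1],[[-1,0,0],[0,0,0],1]]'

```text
time: 31.4
eef_pos: [0.5128, 0.188, 0.2601]
tcp_rot: [-2.217, -2.222, 0.005]
force: [1.0, 0.2, -6.3]
gripper_width: 0.0431
```

>>> servo_tool --commands '[[[-1,0,0],[0,0,0],1],[[-1,0,0],[0,0,0],1],[[-1,0,0],[0,0,0],1],[[-1,0,0],[0,0,0],1],[[-1,0,0],[0,0,0],1]]'

```text
time: 31.82
eef_pos: [0.5105, 0.0829, 0.2602]
tcp_rot: [-2.215, -2.22, 0.01]
force: [-0.5, 0.8, -5.1]
gripper_width: 0.0432
```

>>> servo_tool --commands '[[[-1,0,0],[0,0,0],1],[[-1,0,0],[0,0,0],1],[[-1,0,0],[0,0,0],1],[[-1,0,0],[0,0,0],1]]'

```text
time: 32.15
eef_pos: [0.5087, -0.001, 0.2605]
tcp_rot: [-2.213, -2.219, 0.013]
force: [1.2, 0.5, -5.8]
gripper_width: 0.0433
```

Run:
```python
from h import *
need(.5015,-.1775,.265)
```

```text
t 32.15 pos [ 0.5087 -0.001   0.2605] F [ 1.2  0.5 -5.8] w 0.0433 
shift [-8.82 -0.39 -0.22] turn [-0.1   0.    0.02]
```

>>> servo_tool --commands '[[[-1,0,-0.1],[-0.1,0,0],1],[[-1,0,0],[0,0,0],1],[[-1,0,0],[0,0,0],1],[[-1,0,0],[0,0,0],1],[[-1,0,0],[0,0,0],1]]'

```text
time: 32.57
eef_pos: [0.5065, -0.1057, 0.2627]
tcp_rot: [-2.217, -2.222, 0.003]
force: [0.4, -1.2, -6.2]
gripper_width: 0.0433
```

>>> servo_tool --commands '[[[-1,0,0],[0,0,0],1],[[-1,0,0],[0,0,0],1],[[-1,0,0],[0,0,0],1],[[-0.2,0,0],[0,0,0],1],[[0,0,0],[0,0,0],1]]'

```text
time: 32.98
eef_pos: [0.5044, -0.176, 0.2622]
tcp_rot: [-2.219, -2.215, 0.006]
force: [-0.1, -0.1, -6.4]
gripper_width: 0.0429
```

Run:
```python
from h import *
need(.5015,-.1775,.2)
```

```text
t 32.98 pos [ 0.5044 -0.176   0.2622] F [-0.1 -0.1 -6.4] w 0.0429 
shift [-0.08 -0.12  3.11] turn [-0.06 -0.02 -0.01]
```

>>> servo_tool --commands '[[[-0.05,-0.12,0.5],[-0.06,0,0],1],[[0,0,0.8],[0,0,0],1],[[0,0,0.8],[0,0,0],1],[[0,0,0.6],[0,0,0],1],[[0,0,0],[0,0,0],1]]'

```text
time: 33.4
eef_pos: [0.5011, -0.1742, 0.207]
tcp_rot: [-2.221, -2.218, -0.003]
force: [-0.2, -0.6, -6.2]
gripper_width: 0.0432
```

Run:
```python
from h import *
need(.502,-.1768,.165)
```

```text
t 33.4 pos [ 0.5011 -0.1742  0.207 ] F [-0.2 -0.6 -6.2] w 0.0432 
shift [-0.13  0.05  2.1 ] turn [-0.   -0.03 -0.01]
```

>>> servo_tool --commands '[[[-0.15,0.04,0.5],[0,0,0],1],[[0,0,0.7],[0,0,0],1],[[0,0,0.6],[0,0,0],1],[[0,0,0],[0,0,0],1]]'

```text
time: 33.73
eef_pos: [0.5026, -0.1755, 0.1709]
tcp_rot: [-2.22, -2.221, -0.004]
force: [-0.4, 0.6, -6.0]
gripper_width: 0.043
```

Run:
```python
from h import *
need(.502,-.1768,.11)
```

```text
t 33.73 pos [ 0.5026 -0.1755  0.1709] F [-0.4  0.6 -6. ] w 0.043 
shift [-0.07 -0.04  3.04] turn [ 0.01 -0.02  0.01]
```

>>> servo_tool --commands '[[[-0.08,-0.03,0.6],[0,0,0],1],[[0,0,0.6],[0,0,0],1],[[0,0,0.6],[0,0,0],1],[[0,0,0.2],[0,0,0],1],[[0,0,0],[0,0,0],1]]'

```text
time: 34.15
eef_pos: [0.5039, -0.1769, 0.133]
tcp_rot: [2.217, 2.222, 0.006]
force: [-0.5, 0.7, -4.7]
gripper_width: 0.0429
```

Run:
```python
from h import *
need(.502,-.1768,.097)
```

```text
t 34.15 pos [ 0.5039 -0.1769  0.133 ] F [-0.5  0.7 -4.7] w 0.0429 
shift [ 0.  -0.1  1.8] turn [ 0.04 -0.01  0.02]
```

>>> servo_tool --commands '[[[0,-0.1,0.5],[0.04,0,0],1],[[0,0,0.5],[0,0,0],1],[[0,0,0.3],[0,0,0],1],[[0,0,0],[0,0,0],1]]'

```text
time: 34.48
eef_pos: [0.503, -0.1773, 0.1071]
tcp_rot: [2.217, 2.223, 0.002]
force: [-0.6, 1.5, -5.7]
gripper_width: 0.043
```

Run:
```python
from h import *
need(.502,-.1768,.097)
```

```text
t 34.48 pos [ 0.503  -0.1773  0.1071] F [-0.6  1.5 -5.7] w 0.043 
shift [ 0.02 -0.05  0.5 ] turn [0.02 0.   0.02]
```

>>> servo_tool --commands '[[[0.02,-0.05,0.3],[0,0,0],1],[[0,0,0.2],[0,0,0],1],[[0,0,0.1],[0,0,0],1]]'

```text
time: 34.73
eef_pos: [0.5019, -0.1767, 0.0951]
tcp_rot: [2.217, 2.223, 0.003]
force: [-9.2, 5.5, 28.6]
gripper_width: 0.0426
```

>>> servo_tool --commands '[[[0,0,0.1],[0,0,0],1]]'

```text
time: 34.82
eef_pos: [0.502, -0.1767, 0.095]
tcp_rot: [2.215, 2.222, 0.003]
force: [-12.5, 6.0, 38.2]
gripper_width: 0.043
```

Seated at 0.095, the height expected from the pick. Release, retreat and check.

>>> servo_tool --commands '[[[0,0,0],[0,0,0],1],[[0,0,0],[0,0,0],-1],[[0,0,0],[0,0,0],-1],[[0,0,0],[0,0,0],-1],[[0,0,0],[0,0,0],-1]]'

```text
time: 35.23
eef_pos: [0.5037, -0.1778, 0.0978]
tcp_rot: [2.211, 2.217, 0.006]
force: [0.2, 0.4, 1.1]
gripper_width: 0.0855
```

>>> servo_tool --commands '[[[0,0,0],[0,0,0],-1],[[0,0,-0.8],[0,0,0],-1],[[0,0,-1],[0,0,0],-1],[[0,0,-1],[0,0,0],-1],[[0,0,-1],[0,0,0],-1]]'

```text
time: 35.65
eef_pos: [0.5017, -0.1769, 0.1722]
tcp_rot: [2.216, 2.222, 0.003]
force: [-0.2, 0.3, 0.3]
gripper_width: 0.0852
```

>>> servo_tool --commands '[[[0,0,-1],[0,0,0],-1],[[0,0,-1],[0,0,0],-1],[[0,0,-1],[0,0,0],-1],[[-0.8,0,-0.5],[0,0,0],-1],[[-1,0,0],[0,0,0],-1]]'

```text
time: 36.07
eef_pos: [0.5028, -0.2116, 0.2505]
tcp_rot: [2.207, 2.221, 0.007]
force: [-0.3, 0.5, -0.6]
gripper_width: 0.0851
```

>>> servo_tool --commands '[[[-1,0,0],[0,0,0],-1],[[-1,0,0],[0,0,0],-1],[[-1,0,0],[0,0,0],-1],[[0,0,0],[0,0,0],-1],[[0,0,0],[0,0,0],-1]]'

```text
time: 36.48
eef_pos: [0.5042, -0.2775, 0.2524]
tcp_rot: [2.205, 2.216, 0.007]
force: [-0.6, 0.3, -0.6]
gripper_width: 0.0853
```

Run:
```python
from h import *
need(.5,-.2,.25)
f,C=cam();cv2.imwrite("pics/w12.png",f["img"])
optics.grab_frame("scene")
for c in("wrist","scene"):
  for n in("drill_new","mill_new","boring_new","slim_new"):print(c,n,[(round(d["p"],2),np.round(d["position"],3).tolist()) for d in finder.mark_of(c,n)])
```

```text
t 36.48 pos [ 0.5042 -0.2775  0.2524] F [-0.6  0.3 -0.6] w 0.0853 
shift [ 3.88 -0.19  0.09] turn [0.12 0.06 0.04]
wrist drill_new [(0.96, [0.516, -0.332, 0.084]), (0.65, [0.5, -0.181, 0.082])]
wrist mill_new [(0.94, [0.511, -0.258, 0.084])]
wrist boring_new [(0.92, [0.502, -0.18, 0.083]), (0.55, [0.615, -0.319, 0.086])]
wrist slim_new [(0.24, [0.598, -0.172, 0.084])]
scene drill_new [(0.75, [0.611, -0.318, 0.081]), (0.56, [0.516, -0.334, 0.082])]
scene mill_new [(0.63, [0.509, -0.255, 0.081])]
scene boring_new [(0.94, [0.617, 0.421, 0.068]), (0.9, [0.411, 0.352, 0.07]), (0.81, [0.506, -0.182, 0.083]), (0.62, [0.534, 0.438, 0.071]), (0.61, [0.335, 0.286, 0.07])]
scene slim_new [(0.56, [0.493, -0.102, 0.085])]
```

View pics/w12.png

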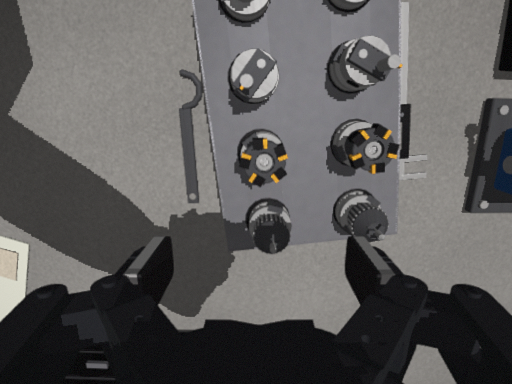

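The final view shows drill (270,225), mill (264,158) and boring (255,75) upright, each straight in front of its twin. The slim at the top edge (245,5) is cut off here, but the networks place it at (0.493, -0.102, 0.085). The gripper is clear, so I'm handing in.

```bash
python3 -c "
from station import env;env.finish_job()"
```

```text
the job is handed in; nothing more can be done
```

I moved all four holders from the carrier to the rack's front row. The order is drill, mill, boring, slim from y = −0.33 to −0.10, each straight in front of its twin. The job was handed in at about 37 s of robot time, with the gripper open and clear above the rack.

**Last checks:**
- **Seating:** Each holder touched down within about 0.5 mm of its pick height, so the flanges should be resting on the plate. Contact force at touchdown was about 9 to 41 N, through the held holder.
- **Picture:** The last wrist picture shows drill, mill and boring upright in their pockets, with their twins still in place. The slim chuck and its twin were cut off at the picture's edge.
- **Networks:** From the overview camera they put the slim chuck at (0.493, −0.102, 0.085), which is its pocket. The coloured look-alikes still read where they stood at the start, to within 6 mm.

**Where checks disagreed:**
- The networks' y values for drill, mill and boring read 2 to 7 mm off where the gripper set them down, mostly within or near their stated error.
- They also gave a few wrong-class reports, such as a boring twin named as slim at 0.24. I took these as false because they contradict the picture.
- The grip width read 43 mm on every holder rather than the stated 46 mm flange. I did not find out why, but no holder was dropped on the way.

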